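# Release a power card and show it to the inspection camera

### The job

The power card is locked in its clamping fixture: throw the fixture's lever out of the clamped notch into the middle notch (the one between two small pins) and leave it centred there, then draw the card up out of its slot by the black pull bar. Present it to the inspection camera: card centre straight in front of the lens and 8 cm from it, component side (chips) square to the lens, pull bar uppermost and the card leaning with the camera's tilt. Finish while still holding the card steady there, and do not bump the camera or push the neighbouring tools about.

Things in the scene. Friction and masses are not known exactly. Their poses are not given: they have to be found in the camera images.
- fixture: Dark steel base plate fixed to the bench, 12 mm thick, x -50..50 mm, y -165..45 mm. Origin on the bench surface under the card slot; z up, x away from the robot at yaw 0. The aluminium card slot runs along y: 20 mm wide in x, from z = 12 to 36 mm, rails 8 mm thick. The lever stands on the -y side.
- pivot (a point): Centre of the lever's upright pivot, at fixture (0, -80, 56) mm; axes as the fixture's. The handle moves on a level circle of 65 mm radius about it; seen from the pivot it points (0.5 + lever angle) rad from the fixture's -x axis, turning towards its -y axis.
- lever (a joint): Lever angle, rad, counter-clockwise from above. Three notches: 0 clamped (starts near it), 0.8 middle notch, between two small upright pins = card released, 1.6 far notch (not wanted). It moves stiffly (about 2 N at the handle) and stays where it is left; no click or spring helps it into the notch. Near 0 its steel tongue lies over the card's ear and blocks the card; at 0.8 it is clear.
- handle (a point): Middle of the black upright round handle of the lever that is grasped or pushed: 14 mm diameter; this point is 16 mm below its top and about 81 mm above the bench; the lever's flat arm lies 22 mm below this point. Axes turn with the lever.
- card_center (a point): Centre of the loose power card standing upright in the slot, 40 mm above its foot. z up to the pull bar, +x the component side (three black chips), -x the side with the finned heat sink. The black pull bar on top is 18 mm thick (x), 60 mm wide (y), spans z +20..+40 mm from here: grasp it across x. Nothing below it is thicker. At the start the axes are parallel to the fixture's.
- lens (a point): Centre of the front face of the lens (34 mm diameter) of the inspection camera, a grey 50 x 44 x 40 mm block on a fixed stand. The camera looks along this frame's -x axis, tilted downward by 0.2 to 0.45 rad; y is level, z is the camera's up. The camera block lies on the +x side (50 mm block behind the 14 mm lens barrel), its post 56 mm behind the lens.
- view (a point): The point on the lens axis 80 mm in front of the lens where the card's centre has to be; same axes as lens. The card is presented right when its own x, y, z axes are parallel to these.
- camera: The camera's fixed stand: dark base 70 x 80 x 14 mm, steel post to 204 mm height, below the lens's far side; origin on the bench at its foot.
- multimeter: Bystander: loose pocket multimeter 150 x 74 x 44 mm, lying on the right; origin at the centre of its underside.
- side_cutters: Bystander: loose side cutters with red handles, 109 x 58 x 12 mm; origin at the centre of the underside.
- flux_dish: Bystander: loose small white oval dish 36 x 62 x 14 mm; origin at the centre of the underside.
- screwdriver: Bystander: loose screwdriver with blue handle, 171 x 28 x 26 mm; origin at the centre of the underside.
- card: The same power card: 80 mm tall (z), 76 mm wide (y), 18 mm thick (x), 0.08 to 0.17 kg; origin at the centre of its foot, which starts 12 mm above the bench; axes as card_center. A grey ear sticks out 12 mm at its -y side, 34 mm above the foot: the lever's tongue locks it.
Not all that is in view belongs to the job. There is more than one size of the card; the job needs the smaller.

How it is judged:
On the way, in this order (a step that is already met when the one before it is completed fails the run):
1. the lever rests in the middle notch while the card still stands in its slot (value of joint lever between 0.66 and 0.94 rad and distance of card_center from where it was at the start of the episode below 0.012 m), for 0.3 s.
2. the card has been drawn up clear of the slot (value of joint lever between 0.66 and 0.94 rad and z of card_center in the frame of fixture above 0.085 m and contact force between card and the fingers above 0.5 N), for 0.1 s.
At the end, for the whole second after the job is handed in: Card held still by the fingers alone, touching neither fixture nor camera; its centre within 20 mm of the point 80 mm in front of the lens, above 100 mm, chips to the lens, square to it and upright with the camera within 0.17 rad; lever still in the middle notch (0.66 to 0.94 rad) (value of joint lever between 0.66 and 0.94 rad and distance between card_center and view below 0.02 m and angle between the x axis of card_center and the x axis of lens, either way round below 0.17 rad and angle between the z axis of card_center and the z axis of lens, either way round below 0.17 rad and x of lens in the frame of card_center above 0.03 m and angle between card_center's own z axis and vertical below 0.8 rad and height (world z) of card_center above 0.1 m and contact force between card and the fingers above 0.5 N and contact force between card and fixture below 0.1 N and contact force between card and camera below 0.1 N and linear speed of card below 0.03 m/s and angular speed of card below 0.2 rad/s); the arm keeps its last pose, push and grip.
It fails at once if the camera or its stand is bumped (over 3 N) (contact force between camera and anything else above 3 N).
It fails at once if the multimeter is pushed more than 30 mm (distance of multimeter from where it was at the start of the episode above 0.03 m).
It fails at once if the side cutters is pushed more than 30 mm (distance of side_cutters from where it was at the start of the episode above 0.03 m).
It fails at once if the flux dish is pushed more than 30 mm (distance of flux_dish from where it was at the start of the episode above 0.03 m).
It fails at once if the screwdriver is pushed more than 30 mm (distance of screwdriver from where it was at the start of the episode above 0.03 m).
It also fails if it takes over 48 s, if anything falls off the work surface, if the arm or the gripper's body presses on something with over 40 N, if the wrist force passes 120 N, or if a joint passes its speed limit or range.

### The arm

A 6-joint arm with a two-finger parallel gripper is mounted at the origin on a cart in front of the work surface, level with it; the furniture and walls round the work are solid. World frame = base frame: x ahead of the robot, y to its left, z up, the work surface at z = 0. Lengths are in m, angles in rad, forces in N, time in s.
With the tool pointing down it reaches from about 0.4 to 0.825 m from the base axis. Payload 7 kg.
Tool frame: the origin (TCP) lies between the finger pads; the fingertips stand 17 mm ahead of it and the grasp point (between the pads) lies 2 mm behind it; x points along the fingers, z is the direction in which the jaws open and shut, and the axes are right-handed (so a half turn about x gives the same grasp; the last joint's range is limited). The gripper opens to 88 mm and grips with 3 to 60 N. Pads are 19 mm wide; open, the fingers measure 130 mm over their backs; the gripper's body (78 mm by 193 mm) begins 47 mm behind the grasp point.
Start: joints at [0.288, 0.359, 0.012, 0, -1.224, -0.288], TCP at [0.675, -0, 0.244] pointing down, gripper open.
Joint ranges: [-3.07, 3.07], [-1.43, 2.12], [-1.02, 1.25], [-3.03, 1.67], [-3.05, -0], [-3.03, 3.03]. Speed limits (rad/s): [2.39, 2.39, 3.01, 3.14, 3.14, 3.14].

### API

Orientations are given as [roll, pitch, yaw] about the fixed x, y, z axes, in that order (R = Rz(yaw) Ry(pitch) Rx(roll)).
In Python, from station import * gives the robot as it stands.
- The arm moves only by the tool step_arm, never from a script. Its argument "deltas" is a list of rows, each a list of 5 numbers: the shift along the tool's x, y, z in cm, then the turn about the tool's x in degrees, then the closure, from 0 (fully open) to 1 (shut). In form: [[dx, dy, dz, roll, fingers], ...]. A call has exactly 10 rows; each row is the pose to reach, as a shift and turn from the pose commanded when the call began, along the tool's axes at that moment; what a row does not reach only later rows make up. A row lasts 1/12 s, in which the tool goes at most 41.7 mm and 7.16 degrees, less where a joint would pass 70% of its speed; a pose out of reach is approached as far as the arm can. A call with a gripper value outside its range is refused whole. The fingers move at their own pace and stop on an object; "squeeze" is the grip in N (left out, the last holds). Time passes only in rows, so rows that repeat a pose let the fingers close, or fill a call up. It gives the time, the measured TCP pose, the force and the opening at its end, in the units of the state.
- get_state(): the state, without advancing time (a new reading comes with each control period).
- grab_frame(name): name is "scene" or "side" or "wrist"; returns a dict with "pixels" (420x560x3 uint8, red, green, blue), "range_z" (420x560 float32, m along the optical axis (not along the pixel's ray), 0 where there is no reading), "fx", "fy", "cx", "cy" (pixels), "view" (4x4, takes a point from world to camera coordinates); the wrist camera has in their place "hand_eye" (4x4, takes a point from camera to tool coordinates, whose origin is the TCP and whose axes are the tool frame's). Camera axes: x right, y down, z forward; pixel columns grow to the right and rows downward; lengths in m; the calibration is good to about 2 mm. A picture is of the moment at which its call begins: read the wrist's pose just before it.
- job_done(): hands the job in, once; it reports no verdict.
Trained networks look in the newest picture that a camera, given by its name, has taken for a name from the list of things; names that differ only in an ending like _2 or _b are one class to them, and where a whole thing is asked for, a point or a joint stands for the part that bears it (a point fixed in the world has none). Each returns a list of dicts, best first, with "conf" (0 to 1); they miss things now and then, are a little off and sometimes report something else, mostly with a low value. They report only what shows in the picture. A call takes as long as a camera call. They do not tell look-alikes from the thing itself.
- boxes_of(thing, camera): "extent" ([left, top, right, bottom] in pixels, round what is visible of it).
- masks_of(thing, camera): "mask" (420x560 bool, what is visible of it) and "extent" ([left, top, right, bottom] in pixels, round what is visible of it).
The state is a dict: "t": time; "q": joint angles; "qd": joint speeds; "joint_efforts": joint torques, N m; "eef_pos": TCP position; "ee_rot": TCP orientation; "force": force on the tool from outside, world axes, zero at the start; "moment": the same for the moment, N m; "width": finger opening in m.
Only numpy, scipy, OpenCV 4.12 (cv2) and the standard library are available. Lean on these libraries where they do the work, as an engineer would, in place of code of your own. Each camera call takes 0.05 s, during which the arm holds its last target.

## Working session

There is one attempt and no reset: what is moved stays moved. The work goes in short steps, Python scripts to look and compute and a tool call to move; the robot and the scene stay as the last step left them, time stands still between calls to the robot, and variables do not carry over. Pictures are saved under pics/ and viewed, and the job is handed in when it is done.

Besides the shell and the picture viewer there is one more tool, called after "Emit:" by a JSON object that holds its "api" and its "payload". step_arm: Moves the arm, as the interface text tells. Its arguments: {"type":"object","properties":{"deltas":{"type":"array"},"squeeze":{"type":"number"}},"required":["deltas"]}

```bash
ls; mkdir -p pics
python3 - <<'E'
from station import *
import cv2,numpy as np
s=get_state();print(s)
for n in ["scene","side","wrist"]:
    f=grab_frame(n);cv2.imwrite(f"pics/{n}0.png",f["pixels"][:,:,::-1]);np.savez(f"pics/{n}0.npz",**f)
    print(n,f["fx"],f["fy"],f["cx"],f["cy"],f.get("view",f.get("hand_eye")))
E
```

```text
pics
{'t': 0.0, 'q': array([ 2.88093958e-01,  3.59370254e-01,  1.10361337e-02, -3.76075502e-04,
       -1.22412349e+00, -2.88116653e-01]), 'qd': array([-6.18361940e-04,  6.66372009e-05,  6.45312477e-04,  8.88292609e-04,
        3.75690126e-04,  2.49178136e-04]), 'joint_efforts': array([-8.00930356e-04, -5.82726967e+01,  2.93058443e+01,  6.99745238e+00,
        6.93249181e-03, -2.06530804e-04]), 'eef_pos': array([ 6.74512900e-01, -2.72602194e-05,  2.42618876e-01]), 'ee_rot': array([ 0.07846482,  1.56909783, -3.0632786 ]), 'force': array([-0.04782193,  0.10678218, -0.38211896]), 'moment': array([-0.04323779, -0.02029416,  0.00918789]), 'width': 0.08737465928660265}
scene 447.05082578733885 447.05082578733885 278.77485564604643 200.64505880253705 [[ 0.51283057 -0.85843505 -0.00969911 -0.29816391]
 [-0.64208617 -0.37603508 -0.66807408  0.4632235 ]
 [ 0.569851    0.34883648 -0.74403155  0.98561228]
 [ 0.          0.          0.          1.        ]]
side 418.59590294469166 418.59590294469166 274.45602694302454 208.80120836741483 [[-0.97793076  0.20887727 -0.0046609   0.54660055]
 [ 0.1618635   0.74333697 -0.64903802  0.02219404]
 [-0.13210467 -0.63546867 -0.7607417   1.440145  ]
 [ 0.          0.          0.          1.        ]]
wrist 313.7852850572704 313.7852850572704 276.2802785276878 210.52499425895212 [[-4.91493407e-04 -2.91549622e-01  9.56555579e-01 -1.40627977e-01]
 [ 1.65341100e-03 -9.56554624e-01 -2.91548481e-01  7.83159104e-02]
 [ 9.99998512e-01  1.43828536e-03  9.52191642e-04  6.44024959e-05]
 [ 0.00000000e+00  0.00000000e+00  0.00000000e+00  1.00000000e+00]]
```

View pics/scene0.png

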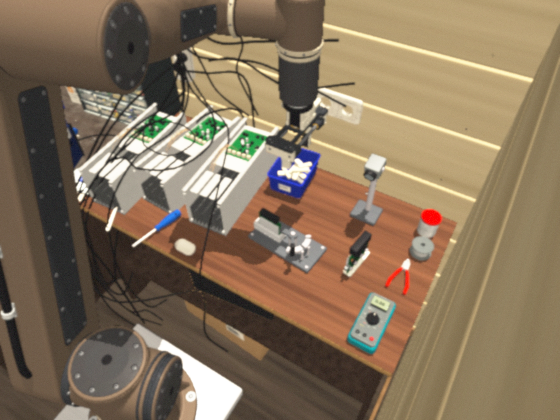

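View pics/side0.png

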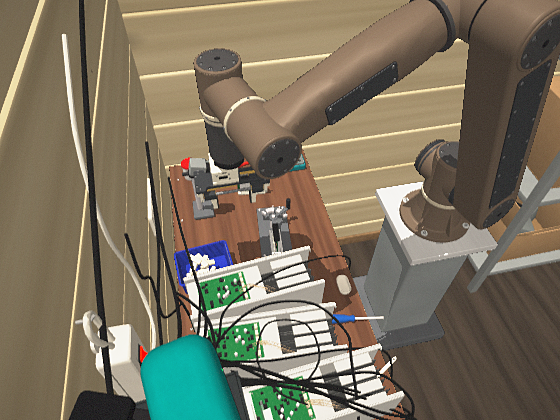

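View pics/wrist0.png

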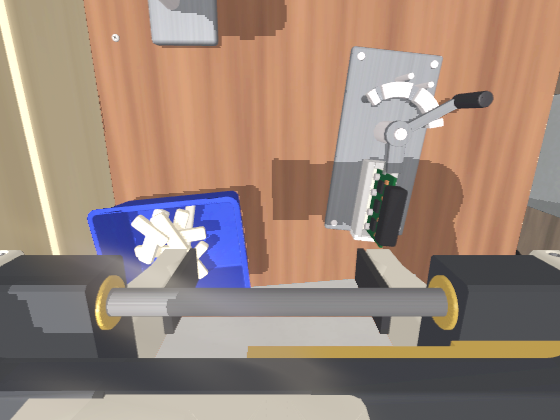

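```bash
cat > h.py <<'E'
import numpy as np,cv2
from scipy.spatial.transform import Rotation as Ro
def Rt(rpy): return Ro.from_euler('xyz',rpy).as_matrix()
def load(n):
    return dict(np.load(f"pics/{n}.npz"))
def c2w(f,s=None):
    if 'view' in f: return np.linalg.inv(f['view'])
    T=np.eye(4);T[:3,:3]=Rt(s['ee_rot']);T[:3,3]=s['eef_pos'];return T@f['hand_eye']
def cloud(f,s=None):
    z=f['range_z'];h,w=z.shape;u,v=np.meshgrid(np.arange(w),np.arange(h))
    P=np.stack([(u-f['cx'])/f['fx']*z,(v-f['cy'])/f['fy']*z,z,np.ones_like(z)],-1)
    W=(P@c2w(f,s).T)[...,:3];W[z<=0]=np.nan;return W
def proj(f,P,s=None):
    P=np.atleast_2d(P);C=np.c_[P,np.ones(len(P))]@np.linalg.inv(c2w(f,s)).T
    return np.c_[C[:,0]/C[:,2]*f['fx']+f['cx'],C[:,1]/C[:,2]*f['fy']+f['cy']]
S0=dict(eef_pos=np.array([ 6.74512900e-01, -2.72602194e-05,  2.42618876e-01]),ee_rot=np.array([ 0.07846482,  1.56909783, -3.0632786 ]))
E
python3 - <<'E'
from h import *
print(Rt(S0['ee_rot']).round(3))
f=load('scene0');W=cloud(f)
im=cv2.imread('pics/scene0.png')
cv2.imwrite('pics/sc_crop.png',cv2.resize(im[130:370,225:465],None,fx=2.5,fy=2.5,interpolation=cv2.INTER_CUBIC))
w=load('wrist0');Ww=cloud(w,S0)
for uv in [(358,55),(437,60),(330,225),(400,130),(472,100),(393,213),(383,210),(185,30),(413,112),(413,76),(430,84)]:
    print('wrist',uv,Ww[uv[1],uv[0]].round(4))
for uv in [(374,163),(357,253),(368,213),(395,277),(430,218),(422,249),(372,322),(268,220)]:
    print('scene',uv,W[uv[1],uv[0]].round(3))
from station import *
for t in ['fixture','handle','card','lens','camera','multimeter','side_cutters']:
    for c in ['scene','side','wrist']:
        print(t,c,[(b['extent'],round(b['conf'],2)) for b in boxes_of(t,c)][:3])
E
```

```text
[[-0.002 -0.    -1.   ]
 [-0.    -1.     0.   ]
 [-1.     0.     0.002]]
wrist (358, 55) [ 0.5869 -0.1396  0.0152]
wrist (437, 60) [ 0.5    -0.1355  0.0112]
wrist (330, 225) [0.6062 0.0538 0.0117]
wrist (400, 130) [ 0.5522 -0.0643  0.065 ]
wrist (472, 100) [ 0.5004 -0.0913  0.0887]
wrist (393, 213) [0.5602 0.0129 0.0919]
wrist (383, 210) [0.567  0.0126 0.0828]
wrist (185, 30) [ 0.7697 -0.1633  0.0133]
wrist (413, 112) [ 0.5194 -0.0817  0.0121]
wrist (413, 76) [ 0.5393 -0.1152  0.0492]
wrist (430, 84) [ 0.5216 -0.1079  0.0495]
scene (374, 163) [ 0.756 -0.192  0.224]
scene (357, 253) [ 0.563 -0.247  0.09 ]
scene (368, 213) [ 0.764 -0.202  0.017]
scene (395, 277) [ 0.605 -0.351  0.002]
scene (430, 218) [ 0.79  -0.371  0.07 ]
scene (422, 249) [ 0.705 -0.385  0.033]
scene (372, 322) [ 0.433 -0.352  0.035]
scene (268, 220) [0.559 0.022 0.062]
fixture scene [([251.4, 222.2, 325.3, 271.9], 0.95), ([135.8, 212.1, 180.4, 247.3], 0.48)]
fixture side [([259.7, 200.0, 292.3, 254.9], 0.77)]
fixture wrist [([323.5, 44.7, 494.7, 242.1], 0.57)]
handle scene [([280.9, 229.0, 297.3, 257.5], 0.67)]
hand
[... 229 characters left out ...]
.66), ([271.4, 222.9, 281.2, 249.5], 0.63)]
card wrist [([363.9, 164.8, 404.4, 248.4], 0.78)]
lens scene [([362.0, 153.1, 384.7, 180.7], 0.59)]
lens side [([189.0, 159.3, 209.9, 178.0], 0.55)]
lens wrist []
camera scene [([348.4, 155.2, 385.6, 227.1], 0.88)]
camera side [([183.1, 155.8, 214.7, 217.7], 0.92), ([336.0, 275.6, 350.0, 292.1], 0.51)]
camera wrist [([147.7, 0.0, 217.4, 45.3], 0.82)]
multimeter scene []
multimeter side [([292.1, 154.2, 307.9, 171.5], 0.7)]
multimeter wrist []
side_cutters scene [([384.7, 260.5, 411.0, 292.2], 0.52), ([362.6, 153.5, 388.7, 180.6], 0.35)]
side_cutters side [([254.6, 198.5, 293.1, 256.1], 0.59)]
side_cutters wrist [([381.0, 93.1, 492.3, 173.0], 0.53)]
```

View pics/sc_crop.png

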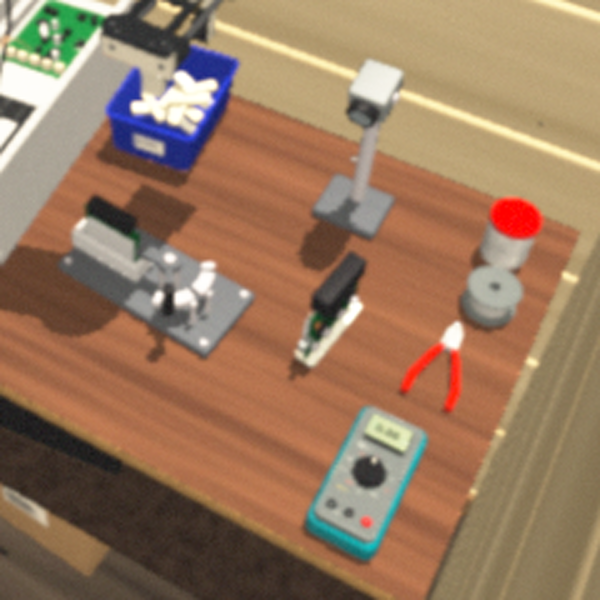

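Run:
```python
from h import *
for n in ['scene0','side0']:
    f=load(n);W=cloud(f)
    m=(np.abs(W[...,0]-0.77)<0.12)&(np.abs(W[...,1]+0.2)<0.1)&(W[...,2]>0.14)&(W[...,2]<0.27)
    P=W[m];print(n,len(P),P.min(0),P.max(0))
    np.set_printoptions(suppress=True,precision=3)
    v,u=np.where(m)
    if n=='scene0':
        print(np.c_[u,v,P*1000][::6].round(0).astype(int).tolist())
im=cv2.imread('pics/scene0.png')
cv2.imwrite('pics/cam_crop.png',cv2.resize(im[145:235,340:400],None,fx=6,fy=6,interpolation=cv2.INTER_CUBIC))
im=cv2.imread('pics/side0.png')
cv2.imwrite('pics/side_crop.png',cv2.resize(im[145:265,170:310],None,fx=5,fy=5,interpolation=cv2.INTER_CUBIC))
```

```text
scene0 454 [ 0.72193815 -0.21771218  0.1412013 ] [ 0.78675831 -0.16723716  0.23381977]
[[372, 153, 782, -174, 231], [370, 155, 775, -172, 228], [376, 155, 783, -185, 228], [373, 156, 772, -181, 231], [379, 156, 781, -195, 231], [374, 157, 776, -183, 225], [380, 157, 780, -198, 229], [370, 158, 762, -177, 230], [376, 158, 772, -190, 229], [382, 158, 779, -204, 229], [370, 159, 762, -177, 226], [376, 159, 771, -191, 226], [382, 159, 774, -206, 230], [369, 160, 763, -175, 221], [375, 160, 765, -190, 227], [381, 160, 771, -205, 229], [367, 161, 754, -173, 223], [373, 161, 762, -187, 224], [379, 161, 766, -201, 227], [385, 161, 779, -214, 223], [371, 162, 755, -184, 225], [377, 162, 761, -198, 226], [383, 162, 770, -211, 225], [368, 163, 748, -178, 224], [374, 163, 756, -192, 224], [380, 163, 761, -206, 227], [365, 164, 745, -172, 220], [371, 164, 747, -187, 225], [377, 164, 759, -199, 221], [383, 164, 763, -214, 225], [367, 165, 745, -177, 219], [373, 165, 749, -192, 223], [379, 165, 754, -206, 225], [364, 166, 738, -172, 219], [370, 166, 744, -186, 220], [376, 166, 749, -201, 223], [382
[... 471 characters left out ...]
 [364, 172, 730, -177, 205], [370, 172, 729, -193, 214], [376, 172, 737, -207, 215], [363, 173, 730, -175, 201], [369, 173, 726, -192, 212], [375, 173, 736, -205, 210], [381, 173, 766, -213, 189], [368, 174, 727, -190, 207], [374, 174, 734, -204, 208], [380, 174, 757, -214, 193], [368, 175, 728, -190, 203], [374, 175, 728, -206, 210], [380, 175, 759, -214, 187], [369, 176, 724, -194, 204], [375, 176, 734, -207, 202], [365, 177, 728, -183, 191], [371, 177, 725, -200, 202], [377, 177, 742, -211, 194], [369, 178, 730, -194, 191], [375, 178, 744, -206, 185], [370, 179, 732, -196, 187], [376, 179, 777, -201, 150], [374, 180, 775, -196, 145]]
side0 337 [ 0.725 -0.214  0.14 ] [ 0.814 -0.167  0.235]
```

View pics/cam_crop.png

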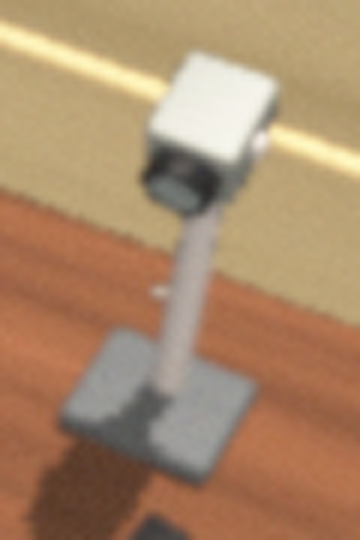

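View pics/side_crop.png

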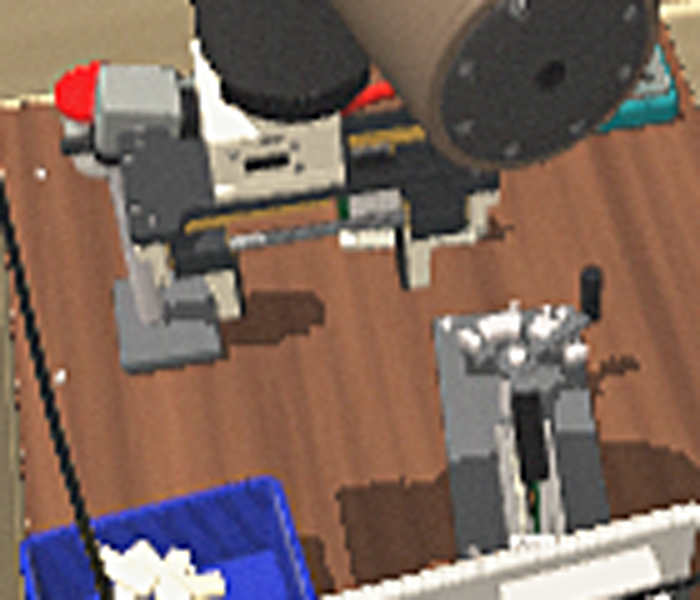

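Run:
```python
from h import *
np.set_printoptions(suppress=True,precision=4)
from scipy.optimize import least_squares
Ps=[]
for n in ['scene0','side0']:
    f=load(n);W=cloud(f)
    m=(np.abs(W[...,0]-0.76)<0.06)&(np.abs(W[...,1]+0.195)<0.035)&(W[...,2]>0.16)&(W[...,2]<0.25)
    P=W[m];Ps.append(P)
    # RANSAC top plane
    rng=np.random.default_rng(0);best=None
    for k in range(3000):
        p=P[rng.choice(len(P),3,False)];nn=np.cross(p[1]-p[0],p[2]-p[0]);l=np.linalg.norm(nn)
        if l<1e-5: continue
        nn/=l; nn*=np.sign(nn[2])
        if nn[2]<0.8: continue
        inl=np.abs((P-p[0])@nn)<0.002
        if best is None or inl.sum()>best.sum(): best=inl
    Q=P[best];c=Q.mean(0);u,s,vt=np.linalg.svd(Q-c);nn=vt[2]*np.sign(vt[2][2])
    print(n,len(Q),'normal',nn,'tilt',np.arccos(nn[2]),'dir',np.degrees(np.arctan2(-nn[1],-nn[0])),'rms',s[2]/np.sqrt(len(Q)))
# model fit: lens frame (pos, yaw, tilt), box SDF + cylinder + post
def sdbox(p,c,h):
    d=np.abs(p-c)-h;return np.linalg.norm(np.maximum(d,0),axis=1)+np.minimum(d.max(1),0)
def sdcyl(p,x0,x1,r):
    d=np.c_[np.hypot(p[:,1],p[:,2])-r,np.abs(p[:,0]-(x0+x1)/2)-(x1-x0)/2]
    return np.linalg.norm(np.maximum(d,0),axis=1)+np.minimum(d.max(1),0)
def res(x,P,cl=0.006):
    R=Ro.from_euler('zy',[x[3]*1,0]).as_matrix()
    ct,st=np.cos(x[4]),np.sin(x[4])
    A=np.array([[ct,0,-st],[0,1,0],[st,0,ct]]) # cols x,y,z
    p=(P-x[:3])@(R@A)
    d=np.minimum(sdbox(p,np.array([.039,0,0]),x[5:8]/2 if len(x)>5 else np.array([.025,.022,.02])),sdcyl(p,0,.014,.017))
    return d
for sel,name in [([Ps[0]],'scene'),(Ps,'both')]:
    P=np.vstack(sel)
    bestr=None
    for yaw in np.radians([-60,-30,0,30]):
        r=least_squares(lambda x:res(x,P),[0.725,-.19,.2,yaw,.3],loss='soft_l1',f_scale=.002)
        if bestr is None or r.cost<bestr.cost: bestr=r
    d=res(bestr.x,P)
    print(name,bestr.x,bestr.cost,'med',np.median(abs(d)),'yawdeg',np.degrees(bestr.x[3]))
```

```text
scene0 187 normal [-0.3262  0.0613  0.9433] tilt 0.33833780482601034 dir -10.643877209132315 rms 0.0011114485296999017
side0 111 normal [-0.3182  0.0654  0.9458] tilt 0.3308315110898017 dir -11.614232080407687 rms 0.001110609958014856
scene [ 0.7279 -0.1914  0.1962 -0.0185  0.2555] 0.00047748607720418624 med 0.0010175400449268664 yawdeg -1.0592758007795866
both [ 0.7278 -0.1921  0.1966 -0.0265  0.2422] 0.001877833124438245 med 0.0014277000811267378 yawdeg -1.5171890362322076
```

Run:
```python
from h import *
np.set_printoptions(suppress=True,precision=4)
w=load('wrist0');W=cloud(w,S0);f=load('scene0');V=cloud(f)
# plate mask
from station import *
m=(W[...,2]>0.009)&(W[...,2]<0.0155)&(np.abs(W[...,0]-.55)<.09)&(W[...,1]<0.07)&(W[...,1]>-.18)
P=W[m][:,:2].astype(np.float32)
r=cv2.minAreaRect(P);print('plate rect',r,cv2.boxPoints(r))
# bar
mb=(W[...,2]>0.086)&(W[...,2]<0.098)&(W[...,1]>-.05)&(W[...,1]<.06)&(np.abs(W[...,0]-.55)<.06)
Pb=W[mb];print('bar',len(Pb),Pb.mean(0),cv2.minAreaRect(Pb[:,:2].astype(np.float32)))
mh=(W[...,2]>0.075)&(W[...,2]<0.102)&(W[...,1]<-.06)&(W[...,1]>-.13)&(np.abs(W[...,0]-.5)<.03)
Ph=W[mh];print('handle',len(Ph),Ph.mean(0),Ph.min(0),Ph.max(0))
# wall/rack map from scene: max heights in grid cells
for (M,name) in [(V,'scene'),(cloud(load('side0')),'side'),(W,'wrist')]:
    Q=M.reshape(-1,3);Q=Q[np.isfinite(Q).all(1)]
    print(name)
    for y0 in np.arange(.14,-.36,-.02):
        row=[]
        for x0 in np.arange(.42,.84,.03):
            s=Q[(Q[:,0]>=x0)&(Q[:,0]<x0+.03)&(Q[:,1]>=y0)&(Q[:,1]<y0+.02)]
            row.append(int(np.percentile(s[:,2],95)*1000) if len(s)>2 else -9)
        print('%.2f'%y0,row)
```

```text
plate rect ((0.5531749725341797, -0.040508925914764404), (0.2103690207004547, 0.09976651519536972), 84.48768615722656) [[ 0.4934 -0.1404]
 [ 0.5927 -0.15  ]
 [ 0.6129  0.0594]
 [ 0.5136  0.069 ]]
bar 1100 [0.5601 0.0171 0.0908] ((0.5592972040176392, 0.018599947914481163), (0.05958206579089165, 0.01816978119313717), 84.6368179321289)
handle 429 [ 0.497  -0.0918  0.092 ] [ 0.4872 -0.0988  0.075 ] [ 0.5016 -0.0852  0.1   ]
scene
0.14 [84, 99, 110, 138, 142, 576, 375, 141, 141, 142, 141, 128, 115, 370]
0.12 [82, 2, 140, 141, 650, 645, 639, 132, 4, 5, 70, 69, 70, -9]
0.10 [3, 3, 688, 675, 663, 630, 642, 4, 4, 68, 69, 50, 30, 3]
0.08 [715, 700, 685, 669, 4, 617, 642, 3, 3, 69, -9, 36, 38, 52]
0.06 [710, 687, 3, 12, 39, -9, 641, 644, 3, 68, -9, 49, 54, 53]
0.04 [3, 2, 3, 15, 92, 292, 637, 645, 5, 68, 28, 46, 57, 58]
0.02 [3, 2, 2, 15, 94, 336, 632, 644, 349, 68, 47, 42, 55, 60]
0.00 [3, 3, 4, 16, 93, 336, 651, 584, 368, 258, 245, 68, 68, 329]
-0.02 [2, 2, 11, 25, 93, 336, 655, 637, 372, 255, 334, 335, 3, 323]
-0.04 [3, 2, 11, 23, 61, 336, 572, 653, 402, 392, 337, 336, 3, 318]
-0.06 [2, 4, 1
[... 3095 characters left out ...]
 [0, 0, 12, 49, 48, 40, 0, 0, 0, 0, 0, 0, 0, 0]
-0.14 [0, 0, 14, 12, 12, 13, 0, 0, 0, 0, 0, 0, 0, 0]
-0.16 [0, 0, 1, 11, 12, 12, 0, 0, 0, 0, 13, 14, 14, 0]
-0.18 [1, 0, 0, 0, 1, 0, 0, 0, 0, 0, 14, 14, 14, 0]
-0.20 [1, 0, 0, 0, 0, 0, 0, 0, 0, 0, 14, 31, 35, 0]
-0.22 [-9, -9, -9, -9, -9, -9, -9, -9, -9, -9, -9, -9, -9, -9]
-0.24 [-9, -9, -9, -9, -9, -9, -9, -9, -9, -9, -9, -9, -9, -9]
-0.26 [-9, -9, -9, -9, -9, -9, -9, -9, -9, -9, -9, -9, -9, -9]
-0.28 [-9, -9, -9, -9, -9, -9, -9, -9, -9, -9, -9, -9, -9, -9]
-0.30 [-9, -9, -9, -9, -9, -9, -9, -9, -9, -9, -9, -9, -9, -9]
-0.32 [-9, -9, -9, -9, -9, -9, -9, -9, -9, -9, -9, -9, -9, -9]
-0.34 [-9, -9, -9, -9, -9, -9, -9, -9, -9, -9, -9, -9, -9, -9]
```

Run:
```python
from h import *
np.set_printoptions(suppress=True,precision=4)
im=cv2.imread('pics/side0.png')
a=cv2.resize(im[190:310,180:340],None,fx=4.5,fy=4.5,interpolation=cv2.INTER_CUBIC)
cv2.imwrite('pics/rack_crop.png',a)
f=load('scene0');V=cloud(f);U=cloud(load('side0'));w=load('wrist0');W=cloud(w,S0)
for n,M in [('scene',V),('side',U),('wrist',W)]:
    Q=M.reshape(-1,3);Q=Q[np.isfinite(Q).all(1)]
    for x0 in np.arange(.44,.68,.02):
        s=Q[(Q[:,0]>=x0)&(Q[:,0]<x0+.02)&(Q[:,1]>.07)&(Q[:,1]<.2)&(Q[:,2]>.06)&(Q[:,2]<.25)]
        if len(s)>3: print(n,'%.2f'%x0,len(s),'ymin',s[:,1].min().round(3),'zmax near',s[s[:,1]<s[:,1].min()+.03][:,2].max().round(3), 'zmax',s[:,2].max().round(3))
```

```text
scene 0.44 17 ymin 0.137 zmax near 0.097 zmax 0.097
scene 0.46 17 ymin 0.146 zmax near 0.11 zmax 0.11
scene 0.48 143 ymin 0.126 zmax near 0.144 zmax 0.144
scene 0.50 175 ymin 0.127 zmax near 0.144 zmax 0.144
scene 0.52 171 ymin 0.129 zmax near 0.145 zmax 0.145
scene 0.54 149 ymin 0.13 zmax near 0.144 zmax 0.144
scene 0.56 150 ymin 0.132 zmax near 0.145 zmax 0.145
scene 0.58 150 ymin 0.134 zmax near 0.144 zmax 0.149
scene 0.60 97 ymin 0.136 zmax near 0.146 zmax 0.147
scene 0.62 103 ymin 0.138 zmax near 0.143 zmax 0.143
scene 0.64 135 ymin 0.139 zmax near 0.144 zmax 0.144
scene 0.66 131 ymin 0.141 zmax near 0.144 zmax 0.144
scene 0.68 165 ymin 0.142 zmax near 0.146 zmax 0.146
side 0.44 9 ymin 0.14 zmax near 0.1 zmax 0.1
side 0.46 10 ymin 0.146 zmax near 0.106 zmax 0.106
side 0.48 129 ymin 0.124 zmax near 0.146 zmax 0.146
side 0.50 153 ymin 0.126 zmax near 0.145 zmax 0.145
side 0.52 192 ymin 0.128 zmax near 0.144 zmax 0.144
side 0.54 187 ymin 0.129 zmax near 0.144 zmax 0.144
side 0.56 185 ymin 0.132 zmax near 0.145 zmax 0.148
side 0.58 200 ymin 0.135 zmax near 0.146 zmax 0.155
side 0.60 172 ymin 0.136 zmax near 0.146 zmax 0.151
side 0.62 143 ymin 0.136 zmax near 0.145 zmax 0.145
side 0.64 164 ymin 0.139 zmax near 0.145 zmax 0.145
side 0.66 165 ymin 0.141 zmax near 0.145 zmax 0.145
side 0.68 152 ymin 0.141 zmax near 0.145 zmax 0.145
wrist 0.56 428 ymin 0.134 zmax near 0.132 zmax 0.132
wrist 0.58 571 ymin 0.135 zmax near 0.13 zmax 0.13
wrist 0.60 568 ymin 0.136 zmax near 0.128 zmax 0.128
wrist 0.62 554 ymin 0.138 zmax near 0.126 zmax 0.126
wrist 0.64 548 ymin 0.141 zmax near 0.123 zmax 0.123
wrist 0.66 535 ymin 0.142 zmax near 0.121 zmax 0.121
wrist 0.68 526 ymin 0.144 zmax near 0.118 zmax 0.118
```

View pics/rack_crop.png

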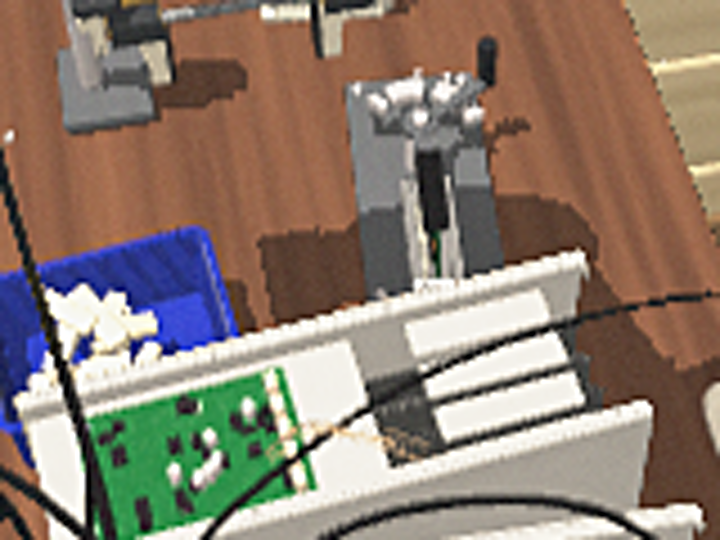

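Run:
```python
from h import *
np.set_printoptions(suppress=True,precision=4)
th=np.radians(-5.45);R=np.array([[np.cos(th),-np.sin(th)],[np.sin(th),np.cos(th)]]);O=np.array([.5593,.0188])
pv=O+R@[0,-.08];print('pivot',pv)
for n,s in [('wrist0',S0),('scene0',None),('side0',None)]:
    W=cloud(load(n),s);dz={'wrist0':0,'scene0':.003,'side0':.004}[n]
    m=(W[...,2]-dz>0.066)&(W[...,2]<0.108)&(W[...,1]<-.07)&(W[...,1]>-.13)&(np.abs(W[...,0]-.5)<.03)
    P=W[m]-[0,0,dz];t=P[P[:,2]>.0935]
    print(n,len(P),'all',P.mean(0),'top',t.mean(0),len(t),t.min(0),t.max(0))
    # circle fit r=7
    from scipy.optimize import least_squares
    side=P[P[:,2]<.094]
    if len(side)>8:
        r=least_squares(lambda c:np.hypot(*(side[:,:2]-c).T)-.007,P.mean(0)[:2],loss='soft_l1',f_scale=.001);print(' circle',r.x)
    # pivot top
    m=(W[...,2]-dz>0.061)&(W[...,2]-dz<0.07)&(np.hypot(W[...,0]-pv[0],W[...,1]-pv[1])<.02);print(' pivtop',W[m].mean(0) if m.any() else 0)
def h(a): 
    d=np.array([-np.cos(.5+a),-np.sin(.5+a)])*.065; return pv+R@d
for a in [0,.05,.1,.15,.2,.4,.6,.8,.85,.9]: print(a,h(a))
```

```text
pivot [ 0.5517 -0.0608]
wrist0 515 all [ 0.4974 -0.0917  0.0885] top [ 0.4954 -0.0919  0.0973] 250 [ 0.4872 -0.0983  0.0935] [ 0.5016 -0.0852  0.1   ]
 circle [ 0.4937 -0.0919]
 pivtop [ 0.5517 -0.0607  0.0642]
scene0 50 all [ 0.4921 -0.0945  0.0859] top [ 0.4933 -0.0934  0.0966] 19 [ 0.4868 -0.0994  0.0941] [ 0.4997 -0.088   0.0991]
 circle [ 0.496  -0.0924]
 pivtop [ 0.551  -0.0624  0.0664]
side0 35 all [ 0.4952 -0.0905  0.0846] top [ 0.4933 -0.0915  0.0958] 9 [ 0.4871 -0.0961  0.0947] [ 0.5    -0.0839  0.097 ]
 circle [ 0.4934 -0.0942]
 pivtop [ 0.5506 -0.059   0.0665]
0 [ 0.492  -0.0864]
0.05 [ 0.4933 -0.0894]
0.1 [ 0.4948 -0.0923]
0.15 [ 0.4965 -0.0951]
0.2 [ 0.4982 -0.0978]
0.4 [ 0.5066 -0.1077]
0.6 [ 0.5168 -0.1157]
0.8 [ 0.5284 -0.1215]
0.85 [ 0.5315 -0.1226]
0.9 [ 0.5346 -0.1236]
```

Emit:
{"api": "step_arm", "payload": {"deltas": [[1,1.2,2.3,0,0],[2,2.4,4.6,0,0],[3,3.6,6.9,0,0],[4,4.8,9.2,0,0],[5,6,11.5,0,0],[6,7.2,13.8,0,0],[7,8.2,16,0,0],[8,9.2,18,0,0],[8,9.2,18,0,0],[8,9.2,18,0,0]]}}

```text
t: 2.03
eef_pos: [0.4941, -0.0925, 0.1637]
ee_rot: [1.265, 1.571, -1.877]
force: [0.8, 0.2, 0.5]
width: 0.0877
```

```bash
cat > snap.py <<'E'
import sys
from station import *
from h import *
def snap(tag,cams=('wrist',)):
    s=get_state();out={}
    for n in cams:
        s=get_state();f=grab_frame(n);cv2.imwrite(f"pics/{n}{tag}.png",f["pixels"][:,:,::-1]);np.savez(f"pics/{n}{tag}.npz",eef_pos=s['eef_pos'],ee_rot=s['ee_rot'],**f);out[n]=f
    print('t',s['t'],'pos',s['eef_pos'].round(4),'rpy',s['ee_rot'].round(3),'F',s['force'].round(2),'w',round(s['width'],4))
    print(Rt(s['ee_rot']).round(3).tolist())
    return s,out
if __name__=='__main__': snap(sys.argv[1],sys.argv[2:] or ('wrist',))
E
python3 snap.py 1 wrist
```

```text
t 2.0333 pos [ 0.4941 -0.0925  0.1637] rpy [ 1.265  1.571 -1.877] F [0.81 0.24 0.53] w 0.0877
[[-0.0, -0.001, -1.0], [-0.0, -1.0, 0.001], [-1.0, 0.0, 0.0]]
```

View pics/wrist1.png

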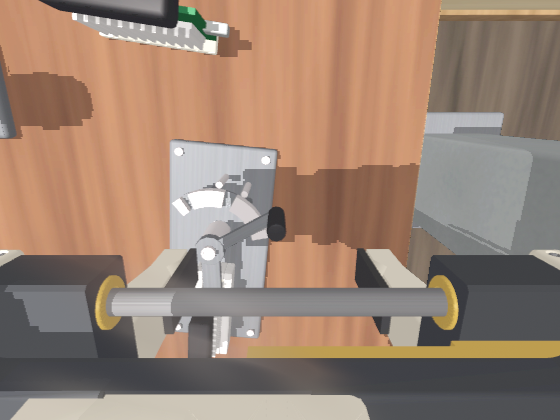

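Emit:
{"api": "step_arm", "payload": {"deltas": [[2,0,0,0,0],[4,0,0,0,0],[6,0,0,0,0],[7.7,0,0,0,0.2],[7.7,0,0,0,0.6],[7.7,0,0,0,1],[7.7,0,0,0,1],[7.7,0,0,0,1],[7.7,0,0,0,1],[7.7,0,0,0,1]], "squeeze": 15}}

```text
t: 2.92
eef_pos: [0.4956, -0.0919, 0.0875]
ee_rot: [-2.965, 1.569, 0.177]
force: [-1.2, 0.7, -0.7]
width: 0.0467
```

```bash
python3 snap.py 2 wrist
```

```text
t 2.9167 pos [ 0.4956 -0.0919  0.0875] rpy [-2.965  1.569  0.177] F [-1.24  0.71 -0.73] w 0.0467
[[0.002, 0.0, -1.0], [0.0, -1.0, -0.0], [-1.0, -0.0, -0.002]]
```

View pics/wrist2.png

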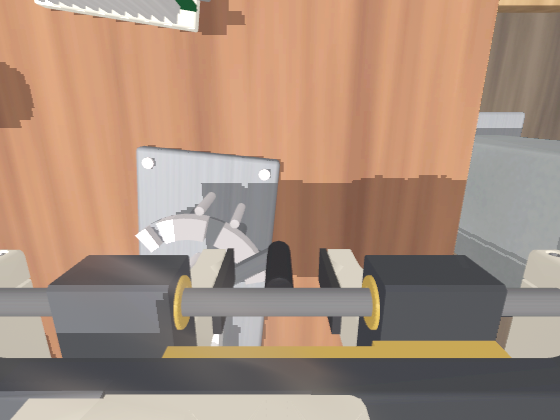

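Emit:
{"api": "step_arm", "payload": {"deltas": [[0,0,0,0,1],[0,0,0,0,1],[0,0,0,0,1],[0,0,0,0,1],[0,0,0,0,1],[0,0,0,0,1],[0,0,0,0,1],[0,0,0,0,1],[0,0,0,0,1],[0,0,0,0,1]], "squeeze": 15}}

```text
t: 3.8
eef_pos: [0.4946, -0.0921, 0.0865]
ee_rot: [0.206, 1.57, -2.936]
force: [-3.5, -1.0, 3.1]
width: 0.0137
```

Emit:
{"api": "step_arm", "payload": {"deltas": [[0,0.28,-0.16,0,1],[0,0.57,-0.36,0,1],[0,1.08,-0.76,0,1],[0,1.56,-1.2,0,1],[0,1.97,-1.7,0,1],[0,2.36,-2.22,0,1],[0,2.67,-2.8,0,1],[0,2.94,-3.38,0,1],[0,2.94,-3.38,0,1],[0,2.94,-3.38,0,1]]}}

```text
t: 4.63
eef_pos: [0.5272, -0.1237, 0.0863]
ee_rot: [0.57, 1.566, -2.572]
force: [-4.8, -12.0, 4.0]
width: 0.0134
```

```bash
python3 snap.py 3 wrist
python3 - <<'E'
from h import *
s=dict(np.load('pics/wrist3.npz'));p=s['eef_pos'][:2]-[.5517,-.0608]
th=np.radians(5.45);x,y=np.cos(th)*p[0]-np.sin(th)*p[1],np.sin(th)*p[0]+np.cos(th)*p[1]
print(np.hypot(x,y),np.arctan2(-y,-x)-.5)
E
```

```text
t 4.6333 pos [ 0.5272 -0.1237  0.0863] rpy [ 0.57   1.566 -2.572] F [ -4.78 -12.     4.  ] w 0.0134
[[-0.004, -0.0, -1.0], [-0.002, -1.0, 0.0], [-1.0, 0.002, 0.004]]
0.06748648251383249 0.7943457581489106
```

View pics/wrist3.png

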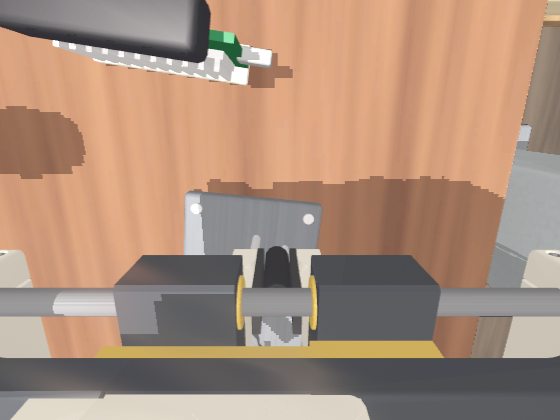

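Emit:
{"api": "step_arm", "payload": {"deltas": [[0,0,0,0,0],[0,0,0,0,0],[0,0,0,0,0],[0,0,0,0,0],[0,0,0,0,0],[0,0,0,0,0],[-2,0,0,0,0],[-4,0,0,0,0],[-7,0,0,0,0],[-11,0,0,0,0]]}}

```text
t: 5.52
eef_pos: [0.5272, -0.1212, 0.1956]
ee_rot: [-0.026, 1.566, 3.115]
force: [1.2, -0.4, -0.8]
width: 0.0749
```

```bash
python3 snap.py 4 wrist scene
```

```text
t 5.5667 pos [ 0.5319 -0.1219  0.2056] rpy [ 2.95   1.562 -0.19 ] F [ 4.86 -1.21  9.04] w 0.0784
[[0.009, 0.002, -1.0], [-0.002, -1.0, -0.002], [-1.0, 0.002, -0.009]]
```

View pics/wrist4.png

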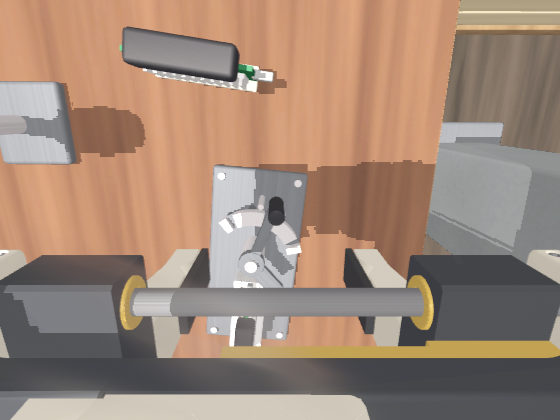

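Emit:
{"api": "step_arm", "payload": {"deltas": [[0,-1.4,-0.3,7,0],[0,-2.8,-0.6,14,0],[0,-4.2,-0.9,21,0],[0,-5.6,-1.2,28,0],[0,-7,-1.5,35,0],[0,-8.4,-1.8,42,0],[0,-9.8,-2.1,49,0],[0,-11.2,-2.4,56,0],[0,-12.6,-2.7,63,0],[0,-14,-3.2,70,0]]}}

```text
t: 6.45
eef_pos: [0.5608, 0.0195, 0.1966]
ee_rot: [-1.264, 1.57, 0.65]
force: [-0.4, -0.4, 0.0]
width: 0.088
```

Run:
```python
from h import *
from station import get_state
np.set_printoptions(suppress=True,precision=4)
s=get_state();print(s['q'],s['t'],s['eef_pos'],Rt(s['ee_rot']).round(3))
W=cloud(load('scene4'))-[0,0,.003]
th=np.radians(-5.45);R=np.array([[np.cos(th),-np.sin(th)],[np.sin(th),np.cos(th)]])
m=(W[...,2]>.074)&(W[...,2]<.105)&(W[...,1]<-.08)&(W[...,1]>-.15)&(np.abs(W[...,0]-.53)<.03)
P=W[m];t=P[P[:,2]>.0935];print(len(P),P.mean(0),t.mean(0),len(t))
d=R.T@(t.mean(0)[:2]-[.5517,-.0608]);print('lever',np.arctan2(-d[1],-d[0])-.5,np.hypot(*d))
im=cv2.imread('pics/wrist4.png');cv2.imwrite('pics/lever.png',cv2.resize(im[150:350,190:320],None,fx=4,fy=4)[:600])
```

```text
[ 0.3835  0.2085 -0.31   -0.0001 -1.0518 -1.6109] 6.45 [0.5608 0.0195 0.1966] [[ 0.    -0.942 -0.337]
 [ 0.    -0.337  0.942]
 [-1.    -0.     0.   ]]
42 [ 0.5244 -0.1232  0.0905] [ 0.526  -0.1225  0.097 ] 20
lever 0.7703695184527286 0.0668272122223152
```

View pics/lever.png

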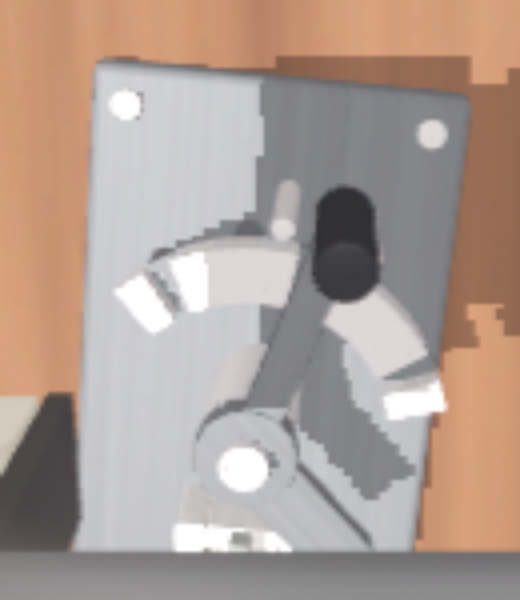

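Emit:
{"api": "step_arm", "payload": {"deltas": [[0,0,0,7,0],[0,0,0,14,0],[0,0,0,20,0],[0,0,0,25.2,0],[1,0.1,0,25.2,0],[2,0.1,0,25.2,0],[3,0.1,0,25.2,0],[4,0.1,0,25.2,0],[4,0.1,0,25.2,0],[4,0.1,0,25.2,0]]}}

```text
t: 7.28
eef_pos: [0.5594, 0.018, 0.1555]
ee_rot: [2.066, 1.569, -2.737]
force: [0.4, -0.3, -0.1]
width: 0.0876
```

```bash
python3 snap.py 5 wrist scene
python3 - <<'E'
from h import *
W=dict(np.load('pics/wrist5.npz'));P=cloud(W,W)
mb=(P[...,2]>0.084)&(P[...,2]<0.1)&(P[...,1]>-.05)&(P[...,1]<.07)&(np.abs(P[...,0]-.56)<.05)
Pb=P[mb];print('bar',len(Pb),Pb.mean(0),cv2.minAreaRect(Pb[:,:2].astype(np.float32)))
E
```

```text
t 7.3333 pos [0.5598 0.0181 0.1562] rpy [ 2.23   1.57  -2.573] F [-0.11 -0.71  0.23] w 0.088
[[-0.001, -0.996, 0.09], [-0.0, 0.09, 0.996], [-1.0, 0.001, -0.001]]
bar 2166 [0.5575793  0.01971322 0.09074951] ((0.5588433742523193, 0.0195931363850832), (0.05996766686439514, 0.01801910065114498), 84.10809326171875)
```

View pics/wrist5.png

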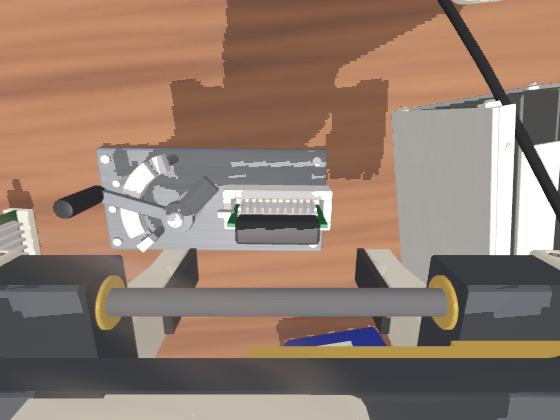

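Run:
```python
from h import *
W=dict(np.load('pics/wrist5.npz'));P=cloud(W,W)
for u,v in [(447,15),(470,55),(490,90),(510,125),(530,162),(550,200),(556,212)]:
    print(u,v,[P[v+dv,u].round(3).tolist() for dv in (-2,0,2)],W['pixels'][v,u])
Q=P.reshape(-1,3);Q=Q[np.isfinite(Q).all(1)]
s=Q[(Q[:,1]>.09)&(Q[:,2]>.1)&(Q[:,0]<.75)];print(len(s),s[:,1].min(),s[:,2].max())
for z0 in np.arange(.1,.4,.02):
    k=s[(s[:,2]>=z0)&(s[:,2]<z0+.02)]
    if len(k): print(z0.round(2),len(k),k.min(0).round(3),k.max(0).round(3))
```

```text
447 15 [[0.43, 0.135, 0.077], [0.431, 0.135, 0.078], [0.415, 0.174, -0.001]] [35 35 34]
470 55 [[0.455, 0.143, 0.091], [0.446, 0.196, -0.001], [0.447, 0.196, -0.001]] [177 124  94]
490 90 [[0.476, 0.152, 0.1], [0.476, 0.216, -0.001], [0.477, 0.216, -0.0]] [175 124  94]
510 125 [[0.494, 0.137, 0.14], [0.495, 0.138, 0.139], [0.496, 0.138, 0.139]] [255 255 255]
530 162 [[0.517, 0.166, 0.119], [0.518, 0.165, 0.12], [0.519, 0.166, 0.119]] [42 40 42]
550 200 [[0.538, 0.174, 0.127], [0.539, 0.173, 0.127], [0.54, 0.174, 0.127]] [37 36 38]
556 212 [[0.544, 0.175, 0.13], [0.545, 0.176, 0.13], [0.547, 0.176, 0.129]] [38 37 39]
16609 0.09000159886876155 0.2325985580295823
0.1 7069 [0.465 0.128 0.1  ] [0.581 0.195 0.12 ]
0.12 6616 [0.482 0.127 0.12 ] [0.572 0.179 0.14 ]
0.14 785 [0.486 0.127 0.14 ] [0.563 0.145 0.142]
0.2 960 [0.526 0.09  0.204] [0.53 0.11 0.22]
0.22 1179 [0.526 0.09  0.22 ] [0.544 0.098 0.233]
```

Emit:
{"api": "step_arm", "payload": {"deltas": [[1.5,0.1,0.15,0,0],[3,0.1,0.15,0,0],[4.5,0.1,0.15,0,0],[5.7,0.1,0.15,0,0],[6.3,0.1,0.15,0,0],[6.3,0.1,0.15,0,0.5],[6.3,0.1,0.15,0,1],[6.3,0.1,0.15,0,1],[6.3,0.1,0.15,0,1],[6.3,0.1,0.15,0,1]], "squeeze": 12}}

```text
t: 8.22
eef_pos: [0.5594, 0.0199, 0.0944]
ee_rot: [-1.247, 1.569, 0.233]
force: [-0.1, -1.1, 1.6]
width: 0.0601
```

```bash
python3 snap.py 6 wrist side
```

```text
t 8.2667 pos [0.5595 0.0199 0.0944] rpy [-1.257  1.569  0.223] F [-0.11 -1.04  2.29] w 0.0598
[[0.001, -0.996, 0.09], [0.0, 0.09, 0.996], [-1.0, -0.001, 0.0]]
```

View pics/wrist6.png

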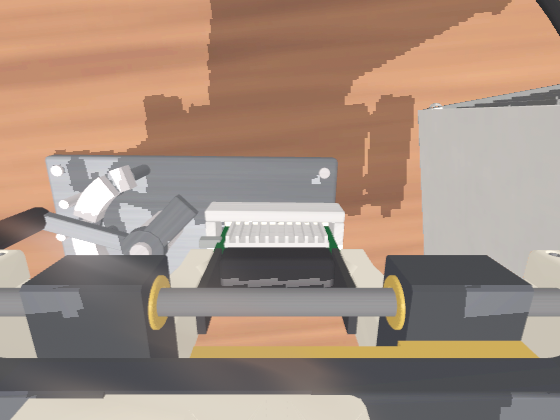

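Emit:
{"api": "step_arm", "payload": {"deltas": [[0,0,0,0,1],[-0.3,0,0,0,1],[-0.6,0,0,0,1],[-0.9,0,0,0,1],[-1.2,0,0,0,1],[-1.5,0,0,0,1],[-1.8,0,0,0,1],[-1.8,0,0,0,1],[-1.8,0,0,0,1],[-1.8,0,0,0,1]], "squeeze": 12}}

```text
t: 9.15
eef_pos: [0.5588, 0.0198, 0.1115]
ee_rot: [1.532, 1.571, 3.012]
force: [-0.4, -0.5, -1.8]
width: 0.06
```

```bash
python3 snap.py 7 wrist scene side;  python3 - <<'E'
from h import *
im=cv2.imread('pics/scene7.png');cv2.imwrite('pics/s7.png',cv2.resize(im[170:290,230:350],None,fx=5,fy=5,interpolation=cv2.INTER_CUBIC))
E
```

```text
t 9.25 pos [0.5589 0.0198 0.1114] rpy [ 1.9    1.571 -2.903] F [-0.02 -0.45 -1.25] w 0.0598
[[-0.0, -0.996, 0.091], [-0.0, 0.091, 0.996], [-1.0, 0.0, -0.0]]
```

View pics/wrist7.png

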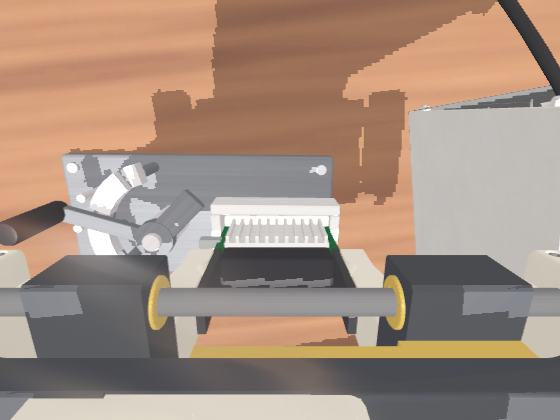

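View pics/s7.png

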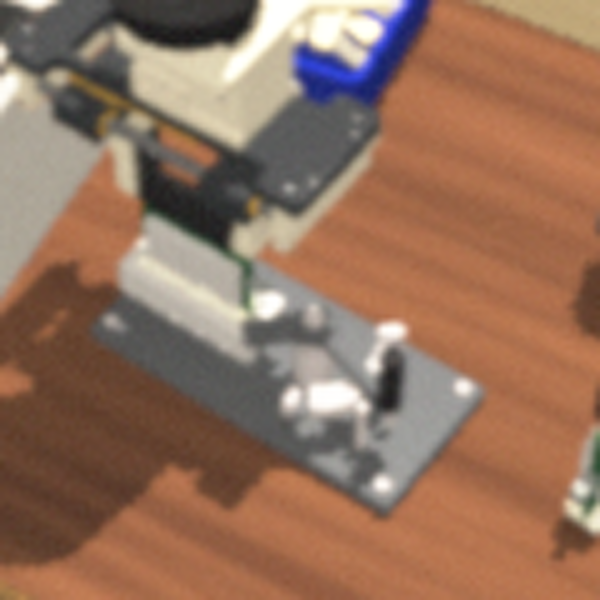

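Emit:
{"api": "step_arm", "payload": {"deltas": [[0,0,0,0,1],[0,0.2,0,0,1],[0,0.5,0,0,1],[0,0.8,0,0,1],[0,1.1,0,0,1],[0,1.4,0,0,1],[0,1.7,0,0,1],[0,1.9,0,0,1],[0,2.1,0,0,1],[0,2.1,0,0,1]], "squeeze": 8}}

```text
t: 10.13
eef_pos: [0.5377, 0.0218, 0.1116]
ee_rot: [0.557, 1.571, 2.037]
force: [0.3, 0.2, -1.0]
width: 0.06
```

```bash
python3 snap.py 8 wrist scene side;  python3 - <<'E'
from h import *
im=cv2.imread('pics/scene8.png');cv2.imwrite('pics/s8.png',cv2.resize(im[170:290,230:350],None,fx=5,fy=5,interpolation=cv2.INTER_CUBIC))
E
```

```text
t 10.2333 pos [0.5378 0.0217 0.1116] rpy [ 1.849  1.57  -2.954] F [ 1.07 -0.44 -0.89] w 0.0598
[[-0.0, -0.996, 0.091], [-0.0, 0.091, 0.996], [-1.0, 0.0, -0.0]]
```

View pics/wrist8.png

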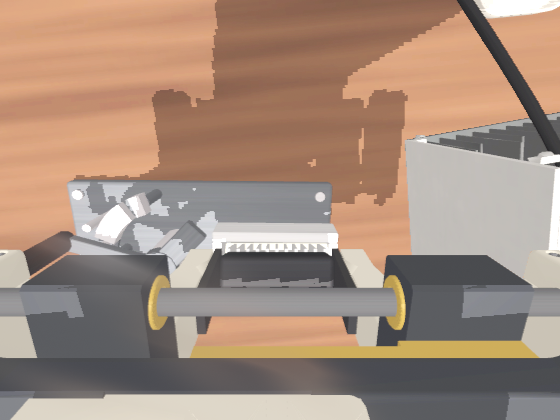

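View pics/s8.png

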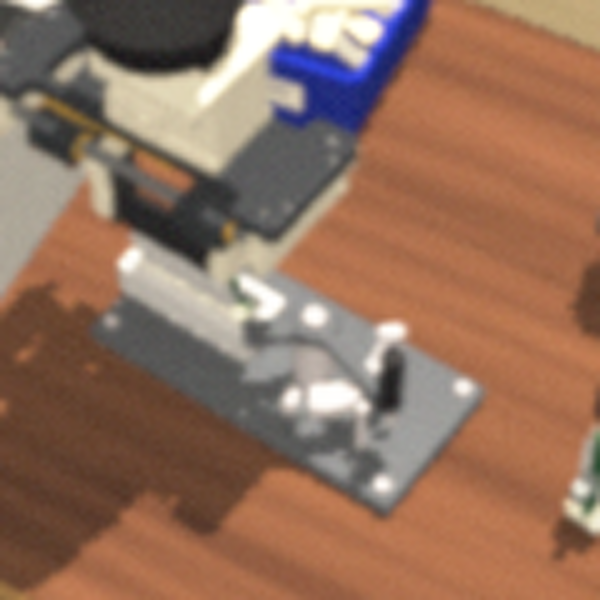

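Emit:
{"api": "step_arm", "payload": {"deltas": [[0,0,0,0,1],[0,0,0,0,1],[-0.5,0,0,0,1],[-1.2,0,0,0,1],[-2,0,0,0,1],[-3,0,0,0,1],[-4.2,0,0,0,1],[-5.5,0,0,0,1],[-6.5,0,0,0,1],[-6.5,0,0,0,1]], "squeeze": 30}}

```text
t: 11.12
eef_pos: [0.5395, 0.0221, 0.1796]
ee_rot: [-1.215, 1.566, 0.266]
force: [1.1, 0.2, -1.0]
width: 0.0599
```

```bash
python3 snap.py 9 wrist scene side;  python3 - <<'E'
from h import *
im=cv2.imread('pics/scene9.png');cv2.imwrite('pics/s9.png',cv2.resize(im[140:260,220:340],None,fx=5,fy=5,interpolation=cv2.INTER_CUBIC))
E
```

```text
t 11.2167 pos [0.5382 0.0218 0.1771] rpy [-0.916  1.569  0.564] F [-0.2  -0.03 -2.15] w 0.0595
[[0.001, -0.996, 0.091], [0.001, 0.091, 0.996], [-1.0, -0.001, 0.001]]
```

View pics/wrist9.png

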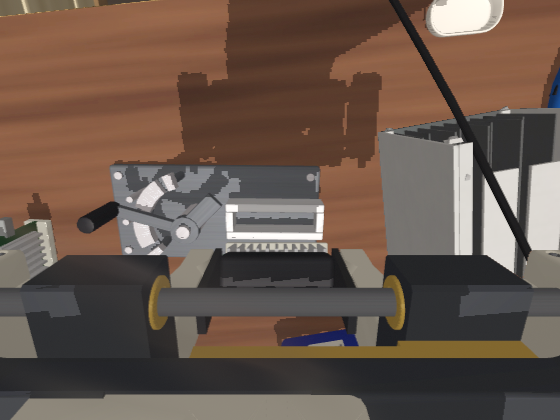

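View pics/s9.png

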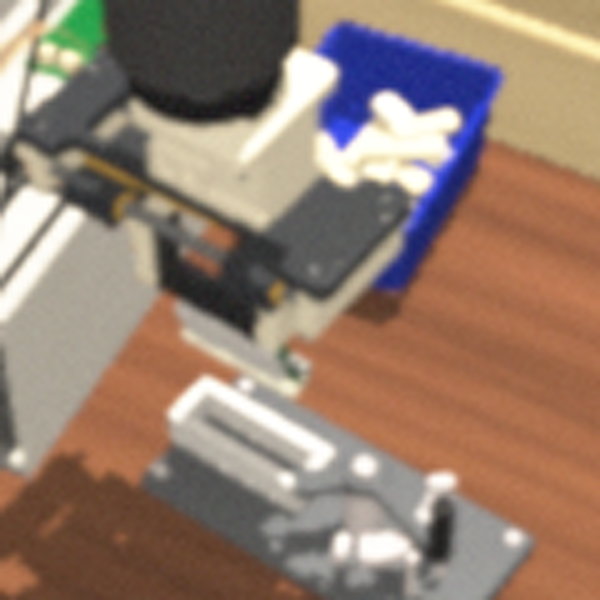

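```bash
cat > meas.py <<'E'
from h import *
import sys
def plane(P,k=2000,tol=.0012,dirn=None):
    rng=np.random.default_rng(0);best=None
    for _ in range(k):
        p=P[rng.choice(len(P),3,False)];n=np.cross(p[1]-p[0],p[2]-p[0]);l=np.linalg.norm(n)
        if l<1e-6: continue
        n/=l
        if dirn is not None and abs(n@dirn)<.8: continue
        i=np.abs((P-p[0])@n)<tol
        if best is None or i.sum()>best.sum(): best=i
    Q=P[best];c=Q.mean(0);n=np.linalg.svd(Q-c)[2][2]
    if dirn is not None: n*=np.sign(n@dirn)
    return c,n,len(Q),len(P)
def card(tag):
    np.set_printoptions(suppress=True,precision=4)
    w=dict(np.load(f'pics/wrist{tag}.npz'));R=Rt(w['ee_rot']);T=w['eef_pos']
    for n in ['wrist','scene']:
        f=dict(np.load(f'pics/{n}{tag}.npz'));W=cloud(f,w if n=='wrist' else None)
        p=(W-T)@R  # tool coords
        # top of bar and -x(tool +y) face, between the fingers |z|<.026
        m=(abs(p[...,2])<.027)&(p[...,0]>-.02)&(p[...,0]<.09)&(abs(p[...,1])<.05)
        P=p[m]
        if len(P)<20: print(n,'few',len(P));continue
        for nm,d in [('top',[-1,0,0]),('face',[0,1,0])]:
            try:
                c,nn,k,N=plane(P,dirn=np.array(d,float));
                nw=R@nn
                ang=np.arctan2(nn[1],-nn[0]) if nm=='top' else np.arctan2(nn[0],nn[1])
                print(n,nm,'c(tool)',c,'n(tool)',nn,k,N,'lean',ang)
            except Exception as e: print(n,nm,e)
if __name__=='__main__': card(sys.argv[1])
E
python3 meas.py 7; echo; python3 meas.py 9
```

```text
wrist top c(tool) [0.0031 0.0021 0.0002] n(tool) [-0.9982  0.0599  0.0044] 2777 7924 lean 0.05997301783836871
wrist face c(tool) [0.0258 0.0091 0.0002] n(tool) [-0.0034  1.      0.0013] 2518 7924 lean -0.0034274856945566983
scene top c(tool) [0.0025 0.0031 0.0044] n(tool) [-0.983   0.1821 -0.0226] 37 403 lean 0.18314380252804108
scene face c(tool) [0.0376 0.0075 0.0006] n(tool) [ 0.0135  0.9995 -0.0282] 116 403 lean 0.013487333090885421

wrist top c(tool) [0.0039 0.0026 0.    ] n(tool) [-0.944   0.33    0.0048] 3058 4529 lean 0.33631413330413806
wrist face c(tool) [0.0277 0.0032 0.001 ] n(tool) [0.2956 0.9553 0.0074] 1245 4529 lean 0.3000980221097782
scene top c(tool) [0.0046 0.0034 0.0045] n(tool) [-0.9801  0.1955 -0.035 ] 53 242 lean 0.19688752583687041
scene face c(tool) [ 0.0453 -0.0026  0.0004] n(tool) [0.3088 0.9511 0.0052] 111 242 lean 0.3139817120278027
```

```bash
python3 - <<'E'
from h import *
from meas import plane
from scipy.optimize import least_squares
np.set_printoptions(suppress=True,precision=4)
# base yaw
for n,tags in [('scene',[0,4,5,7,8,9]),('side',[7,8,9])]:
  B=[];C=[]
  for t in tags:
    W=cloud(dict(np.load(f'pics/{n}{t}.npz')))
    dz=.003 if n=='scene' else .004
    W=W-[0,0,dz]
    m=(W[...,2]>.009)&(W[...,2]<.018)&(W[...,0]>.68)&(W[...,0]<.86)&(W[...,1]<-.12)&(W[...,1]>-.27)
    B.append(W[m]);
    m=(W[...,2]>.17)&(W[...,2]<.25)&(W[...,0]>.70)&(W[...,0]<.83)&(W[...,1]<-.15)&(W[...,1]>-.235);C.append(W[m])
  B=np.vstack(B);C=np.vstack(C)
  print(n,'base',cv2.minAreaRect(B[:,:2].astype(np.float32)),len(C))
  c,nn,k,N=plane(C,tol=.0015,dirn=np.array([0,0,1.]));print(' top plane',c,nn,k,N,'tilt',np.arccos(nn[2]),'yaw',np.degrees(np.arctan2(nn[1],-nn[0])))
  Q=C[np.abs((C-c)@nn)<.002]
  r=cv2.minAreaRect(Q[:,:2].astype(np.float32));print(' top rect xy',r)
  # front/side faces
  for d in ([-1,0,-.3],[0,1,0],[0,-1,0]):
    try: c2,n2,k2,_=plane(C[np.abs((C-c)@nn)>.004],tol=.0015,dirn=np.array(d)/np.linalg.norm(d));print('  face',d,c2,n2,k2)
    except Exception as e: print(e)
E
python3 - <<'E'
import cv2
im=cv2.imread('pics/side9.png');cv2.imwrite('pics/sd9.png',cv2.resize(im[140:260,170:290],None,fx=5,fy=5,interpolation=cv2.INTER_CUBIC))
im=cv2.imread('pics/scene9.png');cv2.imwrite('pics/sc9.png',cv2.resize(im[145:235,335:425],None,fx=6,fy=6,interpolation=cv2.INTER_CUBIC))
E
```

```text
scene base ((0.7705743312835693, -0.19236737489700317), (0.08030923455953598, 0.07367299497127533), 89.539306640625) 2702
 top plane [ 0.7559 -0.1922  0.2204] [-0.3102  0.0074  0.9506] 888 2702 tilt 0.3154880914096323 yaw 1.3616926809128307
 top rect xy ((0.7517140507698059, -0.19247102737426758), (0.04415426775813103, 0.06248997524380684), 89.26536560058594)
  face [-1, 0, -0.3] [ 0.7281 -0.1914  0.1929] [-0.9552  0.0358 -0.2939] 280
  face [0, 1, 0] [ 0.7587 -0.2136  0.2031] [0.0218 0.9997 0.0141] 218
  face [0, -1, 0] [ 0.7587 -0.2136  0.2031] [-0.0218 -0.9997 -0.0141] 218
side base ((0.7713943719863892, -0.19117188453674316), (0.08375780284404755, 0.06931442022323608), 88.51634979248047) 1176
 top plane [ 0.7581 -0.1911  0.221 ] [-0.2482 -0.0032  0.9687] 267 1176 tilt 0.2508136818830043 yaw -0.7358575630479182
 top rect xy ((0.7541763186454773, -0.1918763369321823), (0.05919331684708595, 0.04449889063835144), 2.246882677078247)
  face [-1, 0, -0.3] [ 0.7888 -0.1855  0.2018] [-0.7526 -0.3602 -0.5512] 71
  face [0, 1, 0] [ 0.7648 -0.1718  0.2014] [-0.0125  0.9998 -0.0127] 195
  face [0, -1, 0] [ 0.7648 -0.1718  0.2014] [ 0.0125 -0.9998  0.0127] 195
```

View pics/sd9.png

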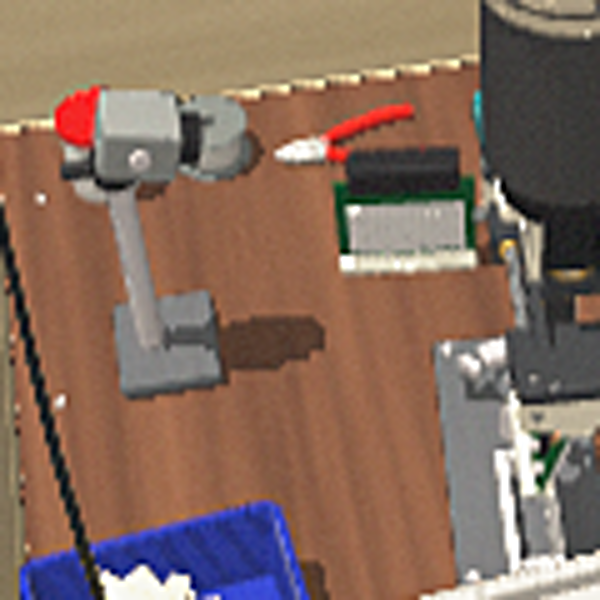

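View pics/sc9.png

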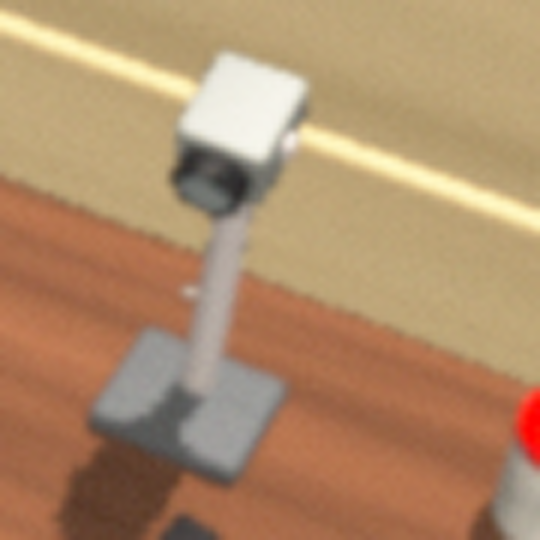

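Run:
```python
from h import *
from scipy.optimize import least_squares
np.set_printoptions(suppress=True,precision=4)
def sdbox(p,c,h):
    d=np.abs(p-c)-h;return np.linalg.norm(np.maximum(d,0),axis=1)+np.minimum(d.max(1),0)
def sdcyl(p,x0,x1,r):
    d=np.c_[np.hypot(p[:,1],p[:,2])-r,np.abs(p[:,0]-(x0+x1)/2)-(x1-x0)/2]
    return np.linalg.norm(np.maximum(d,0),axis=1)+np.minimum(d.max(1),0)
def res(x,P):
    ct,st=np.cos(x[4]),np.sin(x[4]);A=np.array([[ct,0,-st],[0,1,0],[st,0,ct]])
    p=(P-x[:3])@(Ro.from_euler('z',x[3]).as_matrix()@A)
    return np.minimum(sdbox(p,np.array([.039,0,0]),np.array([.025,.022,.02])),sdcyl(p,0,.014,.017))
for n,tags in [('scene',[0,4,5,7,8,9]),('side',[7,8,9])]:
  C=[]
  for t in tags:
    W=cloud(dict(np.load(f'pics/{n}{t}.npz')))-[0,0,.003 if n=='scene' else .004]
    m=(W[...,2]>.17)&(W[...,2]<.25)&(W[...,0]>.70)&(W[...,0]<.82)&(W[...,1]<-.16)&(W[...,1]>-.225);C.append(W[m])
  C=np.vstack(C)
  for tilt in (None,.25,.3):
    g=(lambda x:res(x,C)) if tilt is None else (lambda x:res(np.r_[x,tilt],C))
    r=least_squares(g,[.7278,-.192,.193,0,.3][:5 if tilt is None else 4],loss='cauchy',f_scale=.001)
    print(n,tilt,r.x,r.cost)
```

```text
scene None [ 0.7279 -0.1913  0.1931 -0.0122  0.2594] 0.0012469987335884916
scene 0.25 [ 0.7278 -0.1913  0.1934 -0.0128] 0.0012498417441276978
scene 0.3 [ 0.7282 -0.1912  0.1917 -0.0143] 0.0013007401205434234
side None [ 0.7261 -0.1939  0.1917  0.0056  0.2719] 0.0008294355363530507
side 0.25 [ 0.7259 -0.1936  0.1925 -0.0017] 0.0008332984162003587
side 0.3 [ 0.7263 -0.1938  0.1907  0.0056] 0.0008369648794667564
```

Emit:
{"api": "step_arm", "payload": {"deltas": [[-0.8,0,0,0,1],[-2,0,0,0,1],[-3.2,0,-0.6,0,1],[-3.6,-0.5,-2,-1,1],[-3.6,-1.5,-4,-2,1],[-3.6,-2.6,-6.2,-3,1],[-3.6,-3.7,-8.4,-4,1],[-3.6,-4.8,-10.6,-4.9,1],[-3.6,-5.6,-12.4,-4.9,1],[-3.6,-6,-13.4,-4.9,1]], "squeeze": 30}}

```text
t: 12.1
eef_pos: [0.586, -0.1191, 0.212]
ee_rot: [1.921, 1.569, -2.798]
force: [-0.6, 1.0, -1.7]
width: 0.0596
```

```bash
python3 snap.py 10 wrist scene side; python3 meas.py 10
```

```text
t 12.2 pos [ 0.5856 -0.1186  0.2119] rpy [ 1.757  1.569 -2.963] F [-1.47  0.65 -1.4 ] w 0.0597
[[-0.001, -1.0, 0.007], [-0.0, 0.007, 1.0], [-1.0, 0.001, -0.0]]
wrist top c(tool) [0.0039 0.0024 0.0001] n(tool) [-0.9494  0.3139  0.0019] 3034 4520 lean 0.3193334389368034
wrist face c(tool) [0.028  0.003  0.0011] n(tool) [0.2958 0.9552 0.0088] 1188 4520 lean 0.30035028449644685
scene top c(tool) [0.0031 0.0018 0.0014] n(tool) [-0.9614  0.2741 -0.0218] 69 347 lean 0.2777445170925925
scene face c(tool) [ 0.0403 -0.002  -0.0012] n(tool) [ 0.3113  0.9503 -0.0037] 116 347 lean 0.3165848544916606
```

View pics/scene10.png

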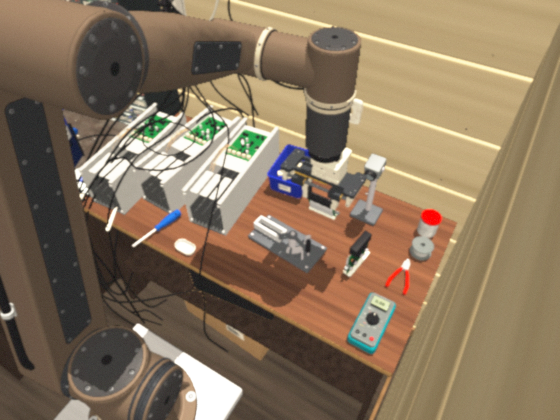

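View pics/wrist10.png

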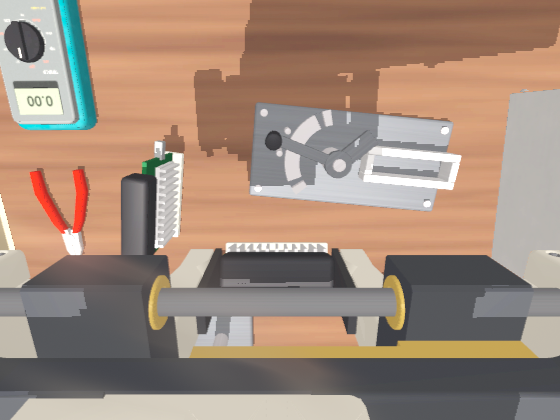

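Emit:
{"api": "step_arm", "payload": {"deltas": [[0,0,-0.8,0,1],[0,-0.3,-2.2,0,1],[0,-0.8,-3.8,0,1],[0,-1.5,-5.2,0,1],[0,-2.5,-6.4,0,1],[0,-3.6,-7.1,0,1],[0,-4.6,-7.3,0,1],[0,-5.2,-7.3,0,1],[0,-5.4,-7.3,0,1],[0,-5.4,-7.3,0,1]], "squeeze": 30}}

```text
t: 13.08
eef_pos: [0.6396, -0.1901, 0.2121]
ee_rot: [1.361, 1.57, 2.927]
force: [-0.2, 0.7, -1.1]
width: 0.0596
```

```bash
python3 snap.py 11 wrist scene side; python3 meas.py 11
python3 - <<'E'
import cv2
im=cv2.imread('pics/side11.png');a=cv2.resize(im[130:230,160:270],None,fx=5,fy=5,interpolation=cv2.INTER_CUBIC);cv2.imwrite('pics/sd11.png',a)
im=cv2.imread('pics/scene11.png');a=cv2.resize(im[130:240,290:410],None,fx=5,fy=5,interpolation=cv2.INTER_CUBIC);cv2.imwrite('pics/sc11.png',a)
E
```

```text
t 13.1833 pos [ 0.639  -0.19    0.2125] rpy [1.265 1.57  2.831] F [ 0.39  0.32 -0.74] w 0.0595
[[-0.0, -1.0, 0.005], [0.0, 0.005, 1.0], [-1.0, 0.0, 0.0]]
wrist top c(tool) [0.004  0.0025 0.    ] n(tool) [-0.9447  0.3279  0.0006] 3079 4523 lean 0.33408183637358135
wrist face c(tool) [ 0.0305  0.0023 -0.0017] n(tool) [ 0.3018  0.9533 -0.0107] 1150 4523 lean 0.3065808524265349
scene top c(tool) [0.0031 0.0034 0.0023] n(tool) [-0.8896  0.4558  0.0291] 71 372 lean 0.4735169209352626
scene face c(tool) [ 0.039  -0.0011 -0.0006] n(tool) [ 0.2962  0.9551 -0.0048] 126 372 lean 0.3006656285715221
```

View pics/sd11.png

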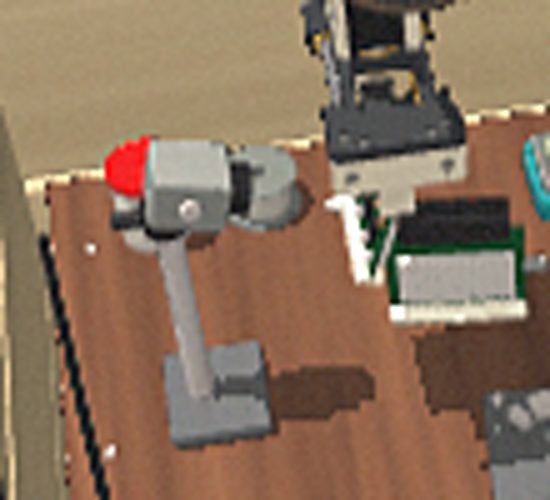

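View pics/sc11.png

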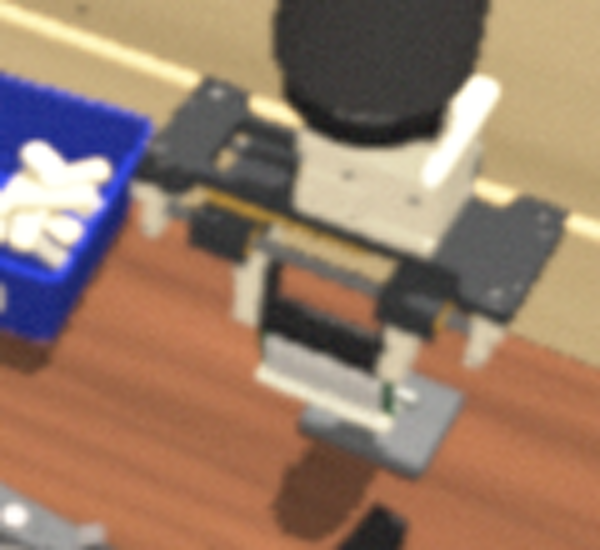

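Run:
```python
from h import *
w=dict(np.load('pics/wrist11.npz'));R=Rt(w['ee_rot']);T=w['eef_pos']
C=T+R@np.array([.041,-.010,0]);lean=.303
cx=R@np.array([-np.sin(lean),-np.cos(lean),0]);cz=R@np.array([-np.cos(lean),np.sin(lean),0]);cy=np.cross(cz,cx)
L=np.array([.7272,-.192,.193]);t=.275;lx=np.array([np.cos(t),0,np.sin(t)]);V=L-.08*lx
print('C',C.round(4),'view',V.round(4),'d',np.linalg.norm(C-V),'cx',cx.round(3),'cy',cy.round(3),'ang',np.arccos(cx@lx))
import itertools
for n in ['side','scene']:
    f=dict(np.load(f'pics/{n}11.npz'));im=cv2.imread(f'pics/{n}11.png');s=6
    ro=(130,240,160,270) if n=='side' else (130,240,300,400)
    a=cv2.resize(im[ro[0]:ro[1],ro[2]:ro[3]],None,fx=s,fy=s,interpolation=cv2.INTER_CUBIC)[:600]
    off=np.array([0,0,.003 if n=='scene' else .004])
    q=lambda P:((proj(f,P+off)-[ro[2],ro[0]]+.5)*s)
    def boxd(c,X,Y,Z,col):
        K=[c+X*i+Y*j+Z*k for i,j,k in itertools.product((-1,1),repeat=3)];p=q(np.array(K))
        for i in range(8):
            for j in range(i):
                if bin(i^j).count('1')==1: cv2.line(a,tuple(p[i].astype(int)),tuple(p[j].astype(int)),col,1)
    boxd(C,cx*.009,cy*.038,cz*.04,(0,0,255))
    lz=np.array([-np.sin(t),0,np.cos(t)])
    boxd(L+lx*.039,lx*.025,np.array([0,.022,0]),lz*.02,(255,0,255))
    p=q(np.array([L,V]));cv2.line(a,tuple(p[0].astype(int)),tuple(p[1].astype(int)),(0,255,255),1)
    cv2.imwrite(f'pics/ov_{n}.png',a)
```

```text
C [ 0.6495 -0.1901  0.1711] view [ 0.6502 -0.192   0.1713] d 0.0019822836235428728 cx [ 0.955 -0.005  0.298] cy [0.005 1.    0.   ] ang 0.02775037208108706
```

View pics/ov_side.png

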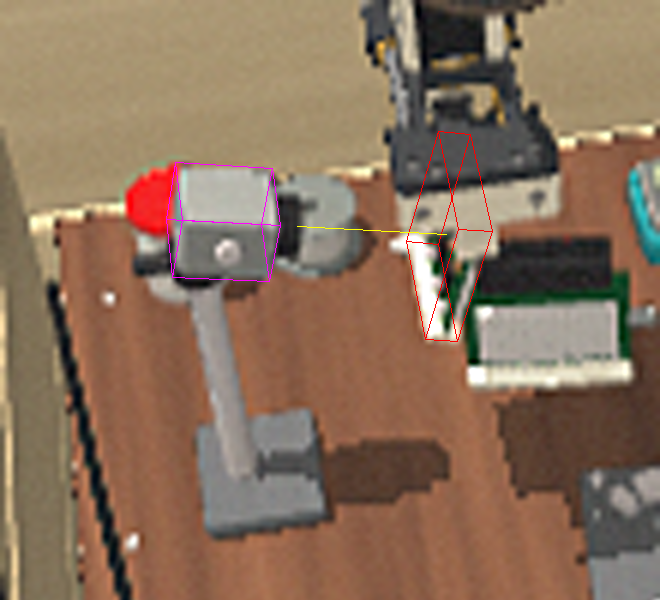

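View pics/ov_scene.png

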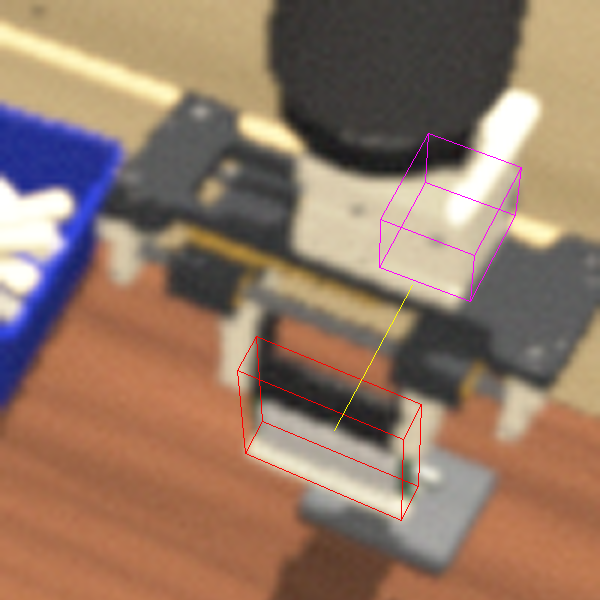

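Emit:
{"api": "step_arm", "payload": {"deltas": [[0,0,-0.15,0,1],[0,0,-0.15,0,1],[0,0,-0.15,0,1],[0,0,-0.15,0,1],[0,0,-0.15,0,1],[0,0,-0.15,0,1],[0,0,-0.15,0,1],[0,0,-0.15,0,1],[0,0,-0.15,0,1],[0,0,-0.15,0,1]], "squeeze": 30}}

```text
t: 14.07
eef_pos: [0.6393, -0.1919, 0.2125]
ee_rot: [1.153, 1.571, 2.719]
force: [0.4, -0.4, -1.7]
width: 0.0597
```

```bash
python3 snap.py 12 wrist scene; python3 meas.py 12
python3 - <<'E'
from h import *
th=np.radians(-5.45);R=np.array([[np.cos(th),-np.sin(th)],[np.sin(th),np.cos(th)]])
for n,z in [('scene12',.003),('wrist10',0),('wrist12',0)]:
    f=dict(np.load(f'pics/{n}.npz'));W=cloud(f,f if 'wrist' in n else None)-[0,0,z]
    m=(W[...,2]>.0935)&(W[...,2]<.105)&(W[...,1]<-.08)&(W[...,1]>-.15)&(np.abs(W[...,0]-.53)<.03)
    t=W[m]
    if len(t)<5: continue
    d=R.T@(t.mean(0)[:2]-[.5517,-.0608]);print(n,len(t),'lever',np.arctan2(-d[1],-d[0])-.5,np.hypot(*d))
E
```

```text
t 14.1167 pos [ 0.6393 -0.192   0.2126] rpy [-1.902  1.571 -0.336] F [-0.65 -0.31 -1.36] w 0.0598
[[0.0, -1.0, 0.005], [-0.0, 0.005, 1.0], [-1.0, -0.0, -0.0]]
wrist top c(tool) [0.004  0.0024 0.    ] n(tool) [-0.9468  0.3217 -0.0004] 3067 4518 lean 0.3275541698736194
wrist face c(tool) [0.0286 0.0029 0.0011] n(tool) [0.2981 0.9545 0.0031] 1213 4518 lean 0.302666861147417
scene top c(tool) [0.0024 0.0015 0.0001] n(tool) [-0.9404  0.3322  0.0725] 66 375 lean 0.33956373513109883
scene face c(tool) [ 0.0356 -0.0003  0.0005] n(tool) [0.3054 0.9518 0.0279] 117 375 lean 0.3104842444035779
scene12 19 lever 0.7782677897273875 0.06662352633000673
wrist10 237 lever 0.7676152358119006 0.06467390086963662
wrist12 301 lever 0.7786921737618506 0.06525847319635945
```

All within tolerance and steady; handing in.

```bash
python3 -c "
from station import *
print(job_done())"
```

```text
the job is handed in; nothing more can be done
None
```

I threw the lever into the middle notch, drew the smaller card out of its slot, and handed the job in holding it in front of the lens. That took about 14 s of the 48 s, and no verdict is reported.

- **Grip:** the moves can't tilt the tool, so I gripped the pull bar by its ends (across y), not across x as the task says. With the foot still about 7 mm in the slot, I leaned the card against the rail, tightened the grip to 30 N and lifted it out. I chose this card because its pull bar measured 60 x 18 mm, matching the description. The other card, standing near (0.56, -0.25) m, is taller.

Last checks before handing in:

| Check | Measured | Allowed |
|---|---|---|
| Lever angle | 0.77–0.79 rad across readings, between the pins | 0.66–0.94 rad |
| Card centre to view point | about 2 mm by my estimate | 20 mm |
| Card lean | 0.30–0.31 rad from its flat face | within 0.17 rad of the camera's tilt |
| Height of card centre | 0.171 m | above 0.1 m |
| Grip | fingers steady at 60 mm, wrist force under 2 N | contact above 0.5 N |

**What disagreed:**
- **Camera tilt:** the fits gave anything from 0.25 to 0.34 rad, and I worked with 0.275. The worst of these puts the card within about 0.06 rad of square.
- **Bar top:** it read the card's lean at 0.33–0.34 rad in the last check. Its rounded edges bias it high, so I relied on the flat face.
- **Neighbouring tools:** I saw no sign of the tools or the camera being touched, but I did not measure the tools' positions at the end.

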